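# Set out the beakers on the in-line stirrer in order of size

### The arm

A 6-joint arm with a two-finger parallel gripper is mounted at the origin on the work surface. World frame = base frame: x ahead of the robot, y to its left, z up, the work surface at z = 0. Lengths are in m, angles in rad, forces in N, time in s.
With the tool pointing down it reaches from about 0.225 to 0.875 m from the base axis. Payload 3.4 kg.
Tool frame: the origin (TCP) lies at the very end of the fingers, on their centre line; the grasp point (between the pads) lies 19 mm behind it; x points along the fingers, z is the direction in which the jaws open and shut, and the axes are right-handed (so a half turn about x gives the same grasp; the last joint's range is limited). The gripper opens to 85 mm and grips with 20 to 120 N. Pads are 22 mm wide; open, the fingers measure 114 mm over their backs; the gripper's body (76 mm by 85 mm) begins 54 mm behind the grasp point. The pads swing forward as they close: fully open they stand 13 mm farther back than shut.
Start: joints at [-1.355, 0.276, 1.505, -0, 1.361, -0.121], TCP at [0.19, -0.543, 0.231] pointing down, gripper open.
Joint ranges: [-2.89, 2.89], [-0.75, 2.08], [0.22, 2.7], [-1.18, 4.32], [0.11, 2.71], [-2.7, 2.7]. Speed limits (rad/s): [2.57, 2.57, 3.14, 3.14, 3.14, 3.14].

### API

Orientations are given as a unit quaternion [w, x, y, z].
In Python, from rig import manip, viewer, finder gives the robot as it stands.
- The arm moves only by the tool move_arm, never from a script. Its argument "rows" is a list of rows, each a list of 3 entries, a list of its own where there are three numbers: the shift along the tool's x, y, z in mm, then the turn about the tool's x in rad, then the finger opening in mm, from 0 to 85.4. A call has 1 to 8 rows; each row is the pose to reach, as a shift and turn from the pose measured when the call began, along the tool's axes at that moment; what a row does not reach only later rows make up. A row lasts 1/12 s, in which the tool goes at most 41.7 mm and 7.16 degrees, less where a joint would pass 70% of its speed; a pose out of reach is approached as far as the arm can. A call with a gripper value outside its range is refused whole. The fingers move at their own pace and stop on an object; "force" is the grip in N (left out, the last holds). Time passes only in rows, so rows that repeat a pose let the fingers close. It gives the time, the measured TCP pose, the force and the opening at its end, in the units of the state.
- manip.get_state(): the state, without advancing time (a new reading comes with each control period).
- viewer.get_image(name): name is "scene" or "top"; returns the picture (480x640x3 uint8, red, green, blue); there is no depth.
- viewer.get_calibration(name): a dict with "mtx" (3x3 intrinsics, pixels), "k1" (the pictures are not rectified: a ray, as slopes to the right and down, at radius r is drawn at 1 + k1 r^2 times it, then the intrinsics apply), "R" (3x3) and "t" (3): a world point X has camera coordinates R X + t. Camera axes: x right, y down, z forward; pixel columns grow to the right and rows downward; lengths in m; the calibration is good to about 2 mm. A picture is of the moment at which its call begins. get_calibration takes no time and is no camera call.
- manip.sign_off(): hands the job in, once; it reports no verdict.
Trained networks look in the newest picture that a camera, given by its name, has taken for a name from the list of things; names that differ only in an ending like _2 or _b are one class to them, and where a whole thing is asked for, a point or a joint stands for the part that bears it (a point fixed in the world has none). Each returns a list of dicts, best first, with "score" (0 to 1); they miss things now and then, are a little off and sometimes report something else, mostly with a low value. They report only what shows in the picture. A call takes as long as a camera call. They do not tell look-alikes from the thing itself.
- finder.look_for(target, camera): "centre" ([column, row] in pixels, amid what is visible of it).
- finder.trace(target, camera): "mask" (480x640 bool, what is visible of it) and "centre" ([column, row] in pixels, amid what is visible of it).
The state is a dict: "clock": time; "qpos": joint angles; "qd": joint speeds; "effort": joint torques, N m; "position": TCP position; "ee_rot": TCP orientation; "contact_force": force on the tool from outside, world axes, zero at the start; "moment": the same for the moment, N m; "width": finger opening in m.
Only numpy, scipy, OpenCV 4.12 (cv2) and the standard library are available. Lean on these libraries where they do the work, as an engineer would, in place of code of your own. Each camera call takes 0.05 s, during which the arm holds its last target.

### The job

Set out the four empty white beakers for a weighing-in series: stand each one centred on a place of the in-line stirrer, in order of size along the row, with the smallest at the end next to the balance and the largest at the far end. Set them down gently rather than dropping them, do not knock the balance, and leave the lidded crucible where it stands.

Things in the scene. Friction and masses are not known exactly. Their poses are not given: they have to be found in the camera images.
- b25_mid (a point): the smallest of four empty white plastic beakers (nominally 25 ml): straight-sided, open at the top, 34 mm in outer diameter and 42 mm tall, wall 3 mm, a small pouring lip at its rim and blue ticks on one side; stands upright on the bench, rigid. This point is on its axis, half-way up (21 mm above its underside); z is its axis.
- b50_mid (a point): the second smallest of four empty white plastic beakers (nominally 50 ml): straight-sided, open at the top, 42 mm in outer diameter and 50 mm tall, wall 3 mm, a small pouring lip at its rim and blue ticks on one side; stands upright on the bench, rigid. This point is on its axis, half-way up (25 mm above its underside); z is its axis.
- b100_mid (a point): the second largest of four empty white plastic beakers (nominally 100 ml): straight-sided, open at the top, 51 mm in outer diameter and 60 mm tall, wall 3 mm, a small pouring lip at its rim and blue ticks on one side; stands upright on the bench, rigid. This point is on its axis, half-way up (30 mm above its underside); z is its axis.
- b150_mid (a point): the largest of four empty white plastic beakers (nominally 150 ml): straight-sided, open at the top, 60 mm in outer diameter and 68 mm tall, wall 3 mm, a small pouring lip at its rim and blue ticks on one side; stands upright on the bench, rigid. This point is on its axis, half-way up (34 mm above its underside); z is its axis.
- place_a: first of four like stirring places, dark 66 mm rings with a dot in the middle, 82 mm apart in a row on the flat steel top (96 by 345 mm) of the fixed in-line stirrer, counted from its left end as the robot sees it (a, b, c, d towards -y). Origin at the ring's centre on the top, 35 mm above the bench; y runs along the row towards place_a, x away from the robot.
- place_b: second of four like stirring places, dark 66 mm rings with a dot in the middle, 82 mm apart in a row on the flat steel top (96 by 345 mm) of the fixed in-line stirrer, counted from its left end as the robot sees it (a, b, c, d towards -y). Origin at the ring's centre on the top, 35 mm above the bench; y runs along the row towards place_a, x away from the robot.
- place_c: third of four like stirring places, dark 66 mm rings with a dot in the middle, 82 mm apart in a row on the flat steel top (96 by 345 mm) of the fixed in-line stirrer, counted from its left end as the robot sees it (a, b, c, d towards -y). Origin at the ring's centre on the top, 35 mm above the bench; y runs along the row towards place_a, x away from the robot.
- place_d: last of four like stirring places, dark 66 mm rings with a dot in the middle, 82 mm apart in a row on the flat steel top (96 by 345 mm) of the fixed in-line stirrer, counted from its left end as the robot sees it (a, b, c, d towards -y). Origin at the ring's centre on the top, 35 mm above the bench; y runs along the row towards place_a, x away from the robot.
- balance: the laboratory balance, fixed: a white housing 150 mm wide and 210 mm deep with a round steel pan, 62 mm high, and a dark display sloping to its front. It stands beside the work area, on the robot's left (+y) or right (-y); a grey dry block heater of the same size stands on the other side. Origin at the middle of its underside on the bench; x points to its rear.
- crucible_mid (a point): lidded white porcelain crucible, 45 mm across and 48 mm tall with a small lid knob, standing loose on the bench among the beakers; not to be moved. This point is on its axis, 24 mm above its underside. (A brown vial, 27 mm across and 56 mm tall, stands among them too.)
There are look-alikes about, which are no part of the job. Leave any purple or yellow look-alike of the part that bears b150_mid alone.

How it is judged:
At the end, for the whole second after the job is handed in: Each beaker stands upright (within 0.1 rad) and at rest on the stirrer, its centre within 12 mm of the centre of its own place and its height within 4 mm of standing on the flat top: 25 ml on the end place nearest the balance, then 50 ml, 100 ml, and 150 ml on the end place farthest from it (((world y of balance above 0 m and horizontal distance between b25_mid and place_a below 0.012 m and horizontal distance between b50_mid and place_b below 0.012 m and horizontal distance between b100_mid and place_c below 0.012 m and horizontal distance between b150_mid and place_d below 0.012 m) or (world y of balance below 0 m and horizontal distance between b25_mid and place_d below 0.012 m and horizontal distance between b50_mid and place_c below 0.012 m and horizontal distance between b100_mid and place_b below 0.012 m and horizontal distance between b150_mid and place_a below 0.012 m)) and height (world z) of b25_mid between 0.052 and 0.06 m and angle between each of b25_mid, b50_mid, b100_mid, b150_mid's own z axis and vertical below 0.1 rad and linear speed of each of b25, b50, b100, b150 below 0.01 m/s and angular speed of each of b25, b50, b100, b150 below 0.2 rad/s and height (world z) of b50_mid between 0.056 and 0.064 m and height (world z) of b100_mid between 0.061 and 0.069 m and height (world z) of b150_mid between 0.065 and 0.073 m); the robot touches nothing.
It fails at once if a beaker is let fall or knocked over: it moves faster than 0.6 m/s while the fingers do not touch it ((linear speed of b25 above 0.6 m/s and contact force between the fingers and b25 below 0.01 N) or (linear speed of b50 above 0.6 m/s and contact force between the fingers and b50 below 0.01 N) or (linear speed of b100 above 0.6 m/s and contact force between the fingers and b100 below 0.01 N) or (linear speed of b150 above 0.6 m/s and contact force between the fingers and b150 below 0.01 N)).
It fails at once if the balance is knocked (more than 8 N) (contact force between anything else and balance above 8 N).
It fails at once if the crucible is moved by more than 15 mm (distance of crucible_mid from where it was at the start of the episode above 0.015 m).
It also fails if it takes over 106 s, if anything falls off the work surface, if the arm or the gripper's body presses on something with over 40 N, if the wrist force passes 120 N, or if a joint passes its speed limit or range.

## Working session

There is one attempt and no reset: what is moved stays moved. The work goes in short steps, Python scripts to look and compute and a tool call to move; the robot and the scene stay as the last step left them, time stands still between calls to the robot, and variables do not carry over. Pictures are saved under pics/ and viewed, and the job is handed in when it is done.

Besides the shell and the picture viewer there is one more tool, called as name(argument=value, ...), one argument or row to a line, values as JSON. move_arm: Moves the arm, as the interface text tells. Its arguments: {"type":"object","properties":{"rows":{"type":"array"},"force":{"type":"number"}},"required":["rows"]}

```bash
mkdir -p pics
cat > h.py <<'E'
import numpy as np, cv2
from rig import manip, viewer, finder
def snap(cam,fn):
    im=viewer.get_image(cam); cv2.imwrite('pics/'+fn,im[:,:,::-1].copy()); return im
def pix2w(cam,uv,z):
    c=viewer.get_calibration(cam);K=np.array(c['mtx']);R=np.array(c['R']);t=np.array(c['t'])
    d=np.array([(uv[0]-K[0,2])/K[0,0],(uv[1]-K[1,2])/K[1,1]]);s=d.copy()
    for _ in range(30): s=d/(1+c['k1']*(s@s))
    r=R.T@np.array([s[0],s[1],1.]); o=-R.T@t
    return o+r*(z-o[2])/r[2]
def w2pix(cam,X):
    c=viewer.get_calibration(cam);K=np.array(c['mtx']);R=np.array(c['R']);t=np.array(c['t'])
    p=R@np.array(X,float)+t; s=p[:2]/p[2]; s=s*(1+c['k1']*(s@s)); return K[:2,:2]@s+K[:2,2]
E
python3 - <<'E'
from h import *
print(manip.get_state())
for c in('top','scene'):
    snap(c,c+'0.png'); k=viewer.get_calibration(c); print(c,-np.array(k['R']).T@np.array(k['t']),k['mtx'],k['k1'])
E
```

```text
{'clock': 0.0, 'qpos': array([-1.35495866e+00,  2.76568659e-01,  1.50613212e+00, -4.10316991e-06,
        1.36071150e+00, -1.20977939e-01]), 'qd': array([-0.00020323, -0.00022867,  0.00103909,  0.00032374,  0.00122171,
       -0.00058319]), 'effort': array([-1.12559997e-04, -4.16774189e+01, -2.45805466e+01, -1.44037535e-04,
        1.10448452e-02,  2.50443549e-06]), 'position': array([ 0.18991798, -0.54216346,  0.23045514]), 'ee_rot': array([ 0.57625591,  0.40955136,  0.57720975, -0.4086878 ]), 'contact_force': array([ 0.68513028, -0.42464142, -0.03165693]), 'moment': array([-0.02813332, -0.0260044 , -0.02901363]), 'width': 0.08553188094717382}
top [ 0.36522225 -0.00127698  1.15332565] [[499.34657578   0.         321.00400016]
 [  0.         499.34657578 240.80502441]
 [  0.           0.           1.        ]] -0.1222744176562426
scene [ 1.20978943 -0.4851644   0.91279943] [[582.06424857   0.         322.38809636]
 [  0.         582.06424857 228.48122139]
 [  0.           0.           1.        ]] -0.044881741977402086
```

View pics/top0.png

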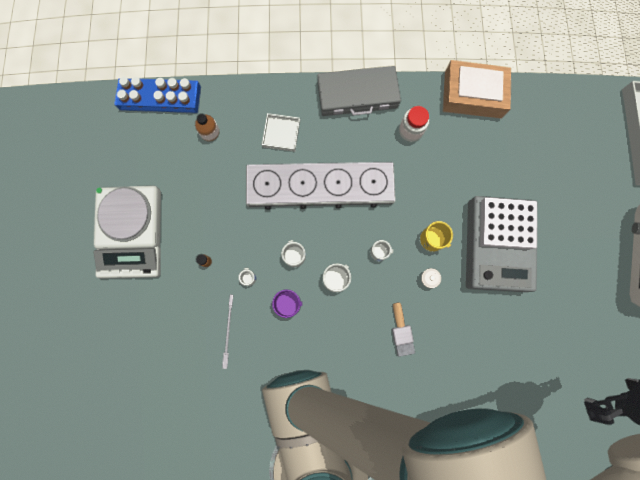

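View pics/scene0.png

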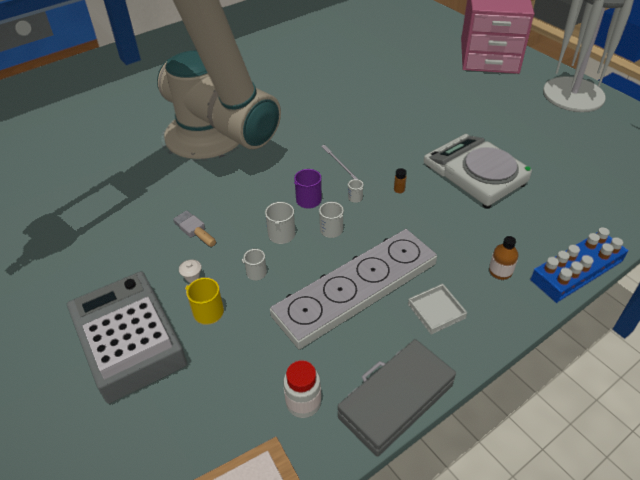

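Run:
```python
from h import *
h={'b25_mid':.021,'b50_mid':.025,'b100_mid':.03,'b150_mid':.034,'place_a':.035,'balance':.05,'crucible_mid':.024}
for n in h:
    for r in finder.trace(n,'top')[:6]:
        print(n,round(r['score'],2),np.round(r['centre']),r['mask'].sum(),np.round(pix2w('top',r['centre'],h[n]),3))
```

```text
b25_mid 0.72 [248. 278.] 195 [0.438 0.154 0.021]
b50_mid 0.72 [380. 250.] 350 [ 0.495 -0.149  0.025]
b100_mid 0.68 [292. 256.] 461 [0.485 0.051 0.03 ]
b150_mid 0.97 [436. 236.] 733 [ 0.523 -0.277  0.034]
b150_mid 0.84 [288. 303.] 632 [0.379 0.062 0.034]
b150_mid 0.61 [334. 278.] 628 [ 0.433 -0.043  0.034]
place_a 0.71 [372. 180.] 613 [ 0.658 -0.135  0.035]
place_a 0.68 [338. 180.] 552 [ 0.659 -0.057  0.035]
place_a 0.67 [302. 182.] 620 [0.656 0.027 0.035]
place_a 0.66 [265. 181.] 635 [0.659 0.112 0.035]
balance 0.98 [126. 233.] 5857 [0.543 0.428 0.05 ]
crucible_mid 0.66 [430. 277.] 308 [ 0.43  -0.261  0.024]
```

The balance is at +y (left in the top view), so 25 ml goes on a, up to 150 ml on d. The yellow (438,236) and purple (287,304) beakers are decoys. The white ones are at (247,278), (381,250), (292,254) and (336,278). Next I'll measure them more precisely.

Run:
```python
from h import *
im=viewer.get_image('top')
crop=im[140:330,220:460]; cv2.imwrite('pics/crop1.png',cv2.resize(crop,None,fx=3.3,fy=3.1,interpolation=cv2.INTER_CUBIC)[:,:,::-1].copy())
g=cv2.cvtColor(im,cv2.COLOR_RGB2GRAY)
# dots: darkest blob near
for u,v in((266,183),(303,182),(338,182),(374,181)):
    p=cv2.resize(g[v-6:v+7,u-6:u+7],None,fx=1,fy=1).astype(float); w=np.clip(110-p,0,None)
    yy,xx=np.mgrid[v-6:v+7,u-6:u+7]; 
    c=((xx*w).sum()/w.sum(),(yy*w).sum()/w.sum()); print('dot',np.round(c,2),np.round(pix2w('top',c,.035),4))
from scipy.optimize import minimize
D={'b25_mid':(.034,.042,(.438,.154)),'b50_mid':(.042,.05,(.495,-.149)),'b100_mid':(.051,.06,(.485,.051)),'b150_mid':(.06,.068,(.433,-.043))}
for n,(d,h,c0) in D.items():
    u0=w2pix('top',(*c0,h/2))
    best=[r for r in finder.trace(n,'top') if np.hypot(*(np.array(r['centre'])-u0))<12]
    if not best: print(n,'none');continue
    m=best[0]['mask']
    def sil(x):
        a=np.linspace(0,2*np.pi,48,endpoint=False)
        P=[w2pix('top',(x[0]+d/2*np.cos(t),x[1]+d/2*np.sin(t),z)) for z in(0,h) for t in a]
        hull=cv2.convexHull((np.array(P)*16).astype(np.int32)); o=np.zeros(m.shape,np.uint8)
        cv2.fillConvexPoly(o,hull,255,cv2.LINE_AA,4); return o/255.
    f=lambda x:np.abs(sil(x)-m).sum()
    r=minimize(f,c0,method='Nelder-Mead',options=dict(initial_simplex=[c0,(c0[0]+.008,c0[1]),(c0[0],c0[1]+.008)],xatol=2e-4))
    print(n,np.round(r.x,4),r.fun,m.sum())
S=manip.get_state();print(S['clock'])
```

```text
dot [266.58 183.05] [0.6545 0.1079 0.035 ]
dot [302.16 182.28] [0.6546 0.026  0.035 ]
dot [337.79 181.7 ] [ 0.6543 -0.056   0.035 ]
dot [373.13 181.04] [ 0.6545 -0.1377  0.035 ]Traceback (most recent call last):
  File "<stdin>", line 23, in <module>
    res = _minimize_neldermead(fun, x0, args, callback, bounds=bounds,
                               **options)
    fxr = func(xr)
    fx = function(np.copy(x), *(wrapper_args + args))
  File "<stdin>", line 22, in <lambda>
  File "<stdin>", line 19, in sil
  File "h.py", line 12, in w2pix
    c=viewer.get_calibration(cam);K=np.array(c['mtx']);R=np.array(c['R']);t=np.array(c['t'])
ValueError: time passes only in moves, steps and waits
```

View pics/crop1.png

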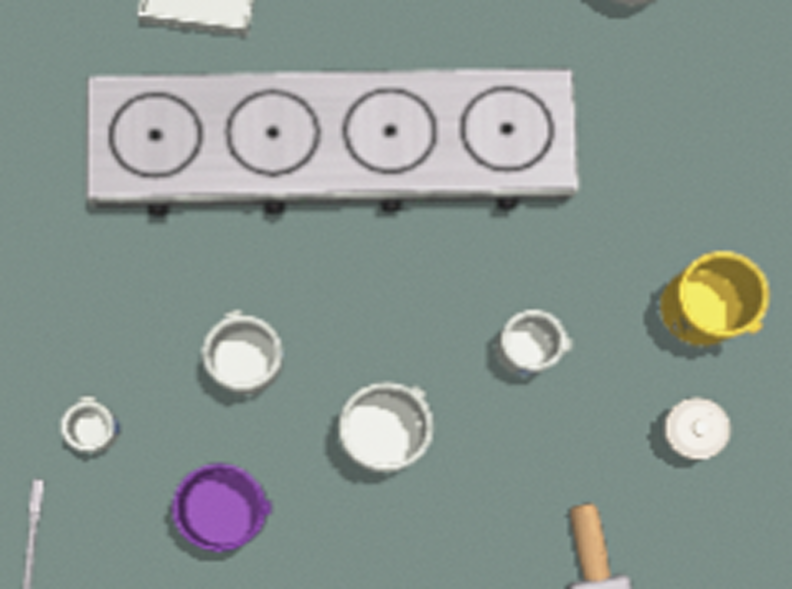

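```bash
sed -i "s/^def snap/import functools\n@functools.lru_cache\ndef cal(c): return viewer.get_calibration(c)\ndef snap/; s/c=viewer.get_calibration(cam)/c=cal(cam)/" h.py
cat >> h.py <<'E'
from scipy.optimize import minimize
from scipy.spatial.transform import Rotation as Ro
D={'b25_mid':(.034,.042,(.438,.154)),'b50_mid':(.042,.05,(.495,-.149)),'b100_mid':(.051,.06,(.485,.051)),'b150_mid':(.06,.068,(.433,-.043))}
def loc(n,c0=None,zb=0.,cam='top'):
    d,h,c1=D[n]; c0=c1 if c0 is None else c0
    u0=w2pix(cam,(*c0,zb+h/2))
    best=[r for r in finder.trace(n,cam) if np.hypot(*(np.array(r['centre'])-u0))<14]
    if not best: return None
    m=best[0]['mask']
    def sil(x):
        a=np.linspace(0,2*np.pi,48,endpoint=False)
        P=[w2pix(cam,(x[0]+d/2*np.cos(t),x[1]+d/2*np.sin(t),z)) for z in(zb,zb+h) for t in a]
        hull=cv2.convexHull((np.array(P)*16).astype(np.int32)); o=np.zeros(m.shape,np.uint8)
        cv2.fillConvexPoly(o,hull,255,cv2.LINE_AA,4); return o/255.
    f=lambda x:np.abs(sil(x)-m).sum()
    r=minimize(f,c0,method='Nelder-Mead',options=dict(initial_simplex=[c0,(c0[0]+.008,c0[1]),(c0[0],c0[1]+.008)],xatol=2e-4))
    return r.x,r.fun,m.sum()
def plan(xyz,jaw):
    """shift (mm, tool axes) and turn to reach TCP xyz, jaw along world 'x' or 'y'"""
    S=manip.get_state();w,x,y,z=S['ee_rot'];R=Ro.from_quat([x,y,z,w]).as_matrix()
    sh=1000*R.T@(np.array(xyz)-S['position'])
    zt=R[:,2]; best=[]
    for s in(1,-1):
        g=np.array([s,0,0.]) if jaw=='x' else np.array([0,s,0.])
        gt=R.T@g; best.append(round(float(np.arctan2(-gt[1],gt[2])),3))
    print('t',round(S['clock'],2),'pos',np.round(S['position'],4),'w',round(S['width'],4),'F',np.round(S['contact_force'],1),'q',np.round(S['qpos'],2))
    print('R cols x',np.round(R[:,0],3),'y',np.round(R[:,1],3),'z',np.round(R[:,2],3))
    print('shift',np.round(sh,1),'turn',best)
E
python3 - <<'E'
from h import *
for n in D:
    r=loc(n); print(n,r)
plan((.433,-.043,.2),'x')
E
```

```text
b25_mid (array([0.44005546, 0.15358791]), np.float64(24.08235294117647), np.int64(240))
b50_mid (array([ 0.49494444, -0.14933391]), np.float64(37.47843137254902), np.int64(344))
b100_mid (array([0.48965004, 0.04773565]), np.float64(41.10588235294118), np.int64(496))
b150_mid (array([ 0.434507  , -0.04653136]), np.float64(82.67058823529412), np.int64(600))
t 0.75 pos [ 0.19   -0.5427  0.2314] w 0.0851 F [-0.2 -0.1  0.6] q [-1.36  0.28  1.5  -0.    1.36 -0.12]
R cols x [ 0. -0. -1.] y [ 0.944  0.33  -0.   ] z [ 0.33  -0.944  0.   ]
shift [  31.3  394.5 -391.4] turn [-1.234, 1.908]
```

Run:
```python
from h import *
for n,u,z in(('150',(337,277.7),.068),('100',(293.3,253.9),.06),('50',(381.8,250),.05),('25',(247,277.7),.042)): print(n,np.round(pix2w('top',u,z),4))
```

```text
150 [ 0.4316 -0.047   0.068 ]
100 [0.4865 0.0475 0.06  ]
50 [ 0.4923 -0.1494  0.05  ]
25 [0.4373 0.1524 0.042 ]
```

move_arm(
  rows=[
    [[0, 35, -35], -0.12, 85],
    [[0, 70, -70], -0.24, 85],
    [[0, 105, -105], -0.36, 85],
    [[0, 135, -135], -0.48, 85],
    [[0, 165, -165], -0.6, 85],
    [[0, 195, -195], -0.72, 85],
    [[0, 225, -225], -0.84, 85],
    [[0, 255, -255], -0.96, 85],
  ],
  force=30,
)

```text
clock: 1.42
position: [0.335, -0.2405, 0.2316]
ee_rot: [0.701, 0.095, 0.7, -0.095]
contact_force: [1.0, -0.6, -0.5]
width: 0.085
```

Run:
```python
from h import *
plan((.433,-.047,.15),'x')
```

```text
t 1.42 pos [ 0.335  -0.2405  0.2316] w 0.085 F [ 1.  -0.6 -0.5] q [-0.79  0.03  1.81  0.    1.3  -0.52]
R cols x [ 0.001 -0.001 -1.   ] y [ 0.266  0.964 -0.   ] z [ 0.964 -0.266  0.001]
shift [ 81.5 212.7  43. ] turn [-0.269, 2.873]
```

move_arm(
  rows=[
    [[0, 35, 7], -0.09, 85],
    [[0, 70, 14], -0.18, 85],
    [[0, 105, 21], -0.269, 85],
    [[0, 140, 28], -0.269, 85],
    [[15, 175, 35], -0.269, 85],
    [[35, 205, 41], -0.269, 85],
    [[60, 213, 43], -0.269, 85],
    [[80, 213, 43], -0.269, 85],
  ],
)

```text
clock: 2.08
position: [0.434, -0.0443, 0.1507]
ee_rot: [0.708, -0.001, 0.706, 0.001]
contact_force: [-0.4, -0.7, 0.3]
width: 0.0852
```

Run:
```python
from h import *
plan((.433,-.047,.02),'x')
snap('scene','s1.png');snap('top','t1.png')
```

```text
t 2.08 pos [ 0.434  -0.0443  0.1507] w 0.0852 F [-0.4 -0.7  0.3] q [-0.26  0.13  1.91  0.    1.1  -0.27]
R cols x [ 0.002 -0.    -1.   ] y [-0.004  1.    -0.   ] z [1.    0.004 0.002]
shift [130.6  -2.7  -1.2] turn [0.004, -3.138]
```

View pics/s1.png

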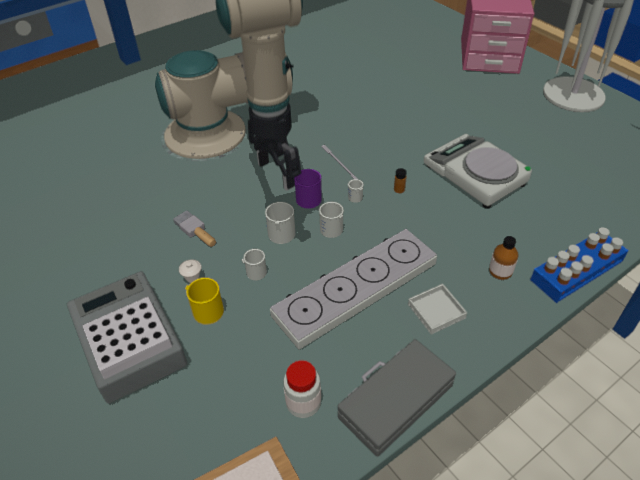

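The gripper is above the 150 ml beaker (fingertips near (290,180)). Now I'll lower it.

move_arm(
  rows=[
    [[20, -2.7, -1], 0.004, 85],
    [[40, -2.7, -1], 0.004, 85],
    [[55, -2.7, -1], 0.004, 85],
    [[70, -2.7, -1], 0.004, 85],
  ],
)

```text
clock: 2.52
position: [0.4301, -0.0487, 0.0795]
ee_rot: [0.706, 0.001, 0.709, -0.001]
contact_force: [1.3, -1.0, 0.9]
width: 0.0852
```

Run:
```python
from h import *
plan((.433,-.047,.02),'x')
im=snap('scene','s2.png');cv2.imwrite('pics/s2c.png',cv2.resize(im[140:280,200:400],None,fx=4,fy=4)[:,:,::-1].copy())
print(w2pix('scene',(.433,-.047,.08)))
```

```text
t 2.52 pos [ 0.4301 -0.0487  0.0795] w 0.0852 F [ 1.3 -1.   0.9] q [-0.27  0.22  2.02 -0.    0.91 -0.27]
R cols x [-0.004  0.    -1.   ] y [0.003 1.    0.   ] z [ 1.    -0.003 -0.004]
shift [59.5  1.7  3.2] turn [-0.003, 3.139]
[277.35425227 208.21713689]
```

View pics/s2c.png

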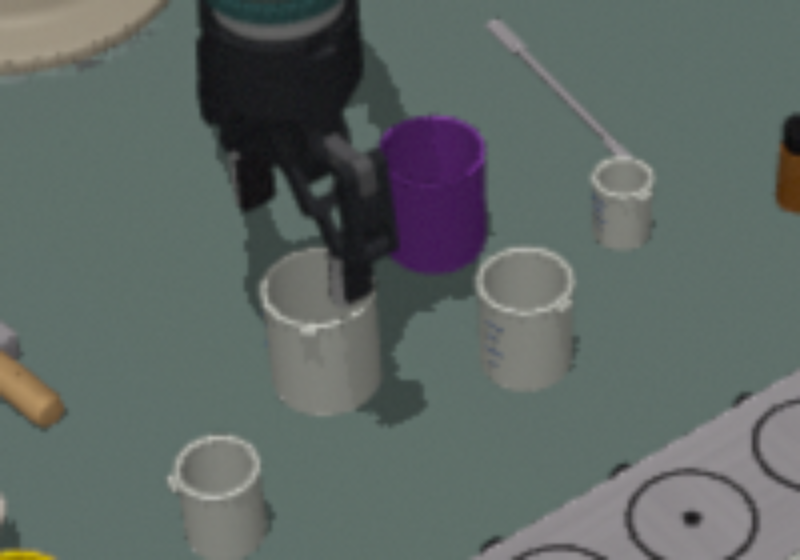

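Run:
```python
from h import *
print(pix2w('scene',(279.5,212),.068), w2pix('scene',(.433,-.047,.068)))
for x in(.43-.0427,.43+.0427,.43+.057): print(w2pix('scene',(x,-.0487,.0795)),w2pix('scene',(x,-.0487,.0925)))
```

```text
[ 0.43428863 -0.04348248  0.068     ] [277.76809552 212.36793355]
[264.95140348 197.06679631] [264.41469093 192.51840277]
[287.3161754  219.28650156] [286.92950066 214.72008296]
[291.24445544 223.18860217] [290.88572126 218.62069971]
```

move_arm(
  rows=[
    [[0, 3.5, 3.5], 0, 85],
    [[15, 3.5, 3.5], 0, 85],
    [[30, 3.5, 3.5], 0, 85],
    [[45, 3.5, 3.5], 0, 85],
    [[58, 3.5, 3.5], 0, 85],
    [[62, 3.5, 3.5], 0, 85],
  ],
)

```text
clock: 3.07
position: [0.4317, -0.0449, 0.0153]
ee_rot: [0.704, 0.002, 0.71, -0.001]
contact_force: [0.6, -0.6, 0.7]
width: 0.0849
```

move_arm(
  rows=[
    [[0, 0, 0], 0, 70],
    [[0, 0, 0], 0, 65],
    [[0, 0, 0], 0, 61],
    [[0, 0, 0], 0, 58],
    [[0, 0, 0], 0, 55],
    [[0, 0, 0], 0, 50],
    [[0, 0, 0], 0, 50],
    [[0, 0, 0], 0, 50],
  ],
)

```text
clock: 3.73
position: [0.4332, -0.0453, 0.0167]
ee_rot: [0.705, 0.002, 0.709, -0.001]
contact_force: [-0.1, -0.6, 6.2]
width: 0.0589
```

Run:
```python
from h import *
plan((.433,-.047,.16),'x')
```

```text
t 3.73 pos [ 0.4332 -0.0453  0.0167] w 0.0589 F [-0.1 -0.6  6.2] q [-0.26  0.32  2.09 -0.    0.74 -0.26]
R cols x [-0.005  0.001 -1.   ] y [0.004 1.    0.001] z [ 1.    -0.004 -0.005]
shift [-143.3   -1.6   -0.9] turn [-0.004, 3.138]
```

move_arm(
  rows=[
    [[-5, 0, 0], 0, 50],
    [[-15, 0, 0], 0, 50],
    [[-35, 0, 0], 0, 50],
    [[-60, 0, 0], 0, 50],
    [[-85, 0, 0], 0, 50],
    [[-110, 0, 0], 0, 50],
    [[-130, 0, 0], 0, 50],
    [[-143, 0, 0], 0, 50],
  ],
)

```text
clock: 4.4
position: [0.4348, -0.0456, 0.1628]
ee_rot: [0.707, 0.001, 0.707, -0.001]
contact_force: [0.6, 0.5, 0.1]
width: 0.059
```

Run:
```python
from h import *
plan((.6545,-.1377,.16),'x')
im=snap('scene','s3.png');cv2.imwrite('pics/s3c.png',cv2.resize(im[100:340,180:440],None,fx=2.5,fy=2.5)[:,:,::-1].copy())
```

```text
t 4.4 pos [ 0.4348 -0.0456  0.1628] w 0.059 F [0.6 0.5 0.1] q [-0.26  0.12  1.89 -0.    1.13 -0.26]
R cols x [-0.001 -0.    -1.   ] y [ 0.004  1.    -0.   ] z [ 1.    -0.004 -0.001]
shift [  2.5 -91.2 220. ] turn [-0.004, 3.138]
```

View pics/s3c.png

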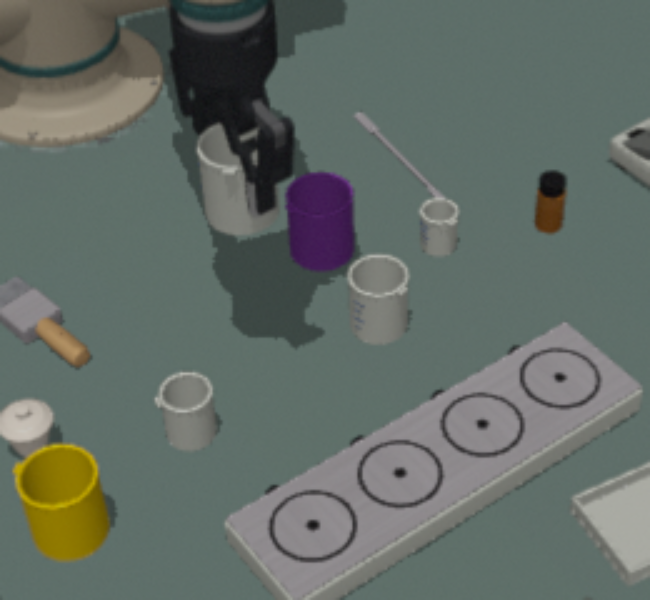

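The 150 ml beaker is held. On to place d.

move_arm(
  rows=[
    [[0, -8, 20], 0, 50],
    [[0, -20, 50], 0, 50],
    [[0, -33, 80], 0, 50],
    [[0, -46, 110], 0, 50],
    [[0, -58, 140], 0, 50],
    [[0, -71, 170], 0, 50],
    [[0, -83, 200], 0, 50],
    [[0, -91, 220], 0, 50],
  ],
)

```text
clock: 5.12
position: [0.6582, -0.139, 0.1642]
ee_rot: [0.708, 0.001, 0.706, -0.002]
contact_force: [1.2, -0.2, -0.4]
width: 0.0595
```

Run:
```python
from h import *
plan((.6545,-.1377,.0525),'x')
```

```text
t 5.12 pos [ 0.6582 -0.139   0.1642] w 0.0595 F [ 1.2 -0.2 -0.4] q [-0.31  0.46  1.39 -0.    1.29 -0.31]
R cols x [ 0.003 -0.002 -1.   ] y [ 0.004  1.    -0.002] z [ 1.    -0.004  0.003]
shift [111.7   1.5  -4.1] turn [-0.004, 3.137]
```

move_arm(
  rows=[
    [[20, 1.5, -4], 0, 50],
    [[45, 1.5, -4], 0, 50],
    [[70, 1.5, -4], 0, 50],
    [[88, 1.5, -4], 0, 50],
    [[98, 1.5, -4], 0, 50],
    [[103, 1.5, -4], 0, 50],
    [[103, 1.5, -4], 0, 50],
  ],
)

```text
clock: 5.7
position: [0.654, -0.1375, 0.0602]
ee_rot: [0.708, 0.001, 0.707, -0.002]
contact_force: [0.5, 0.6, -1.3]
width: 0.0591
```

Run:
```python
from h import *
plan((.6545,-.1377,.0525),'x')
for i in range(2): print(loc('b150_mid',(.6545,-.1377),.043)); print(manip.get_state()['position'])
im=snap('scene','s4.png');cv2.imwrite('pics/s4c.png',cv2.resize(im[170:340,220:440],None,fx=3.5,fy=3.5)[:,:,::-1].copy())
```

```text
t 5.7 pos [ 0.654  -0.1375  0.0602] w 0.0591 F [ 0.5  0.6 -1.3] q [-0.31  0.54  1.53 -0.    1.07 -0.31]
R cols x [ 0.001 -0.001 -1.   ] y [ 0.004  1.    -0.001] z [ 1.    -0.004  0.001]
shift [ 7.7 -0.2  0.5] turn [-0.004, 3.137]
None
[ 0.65478029 -0.13773996  0.06139857]
None
[ 0.65534392 -0.13791124  0.06220942]
```

View pics/s4c.png

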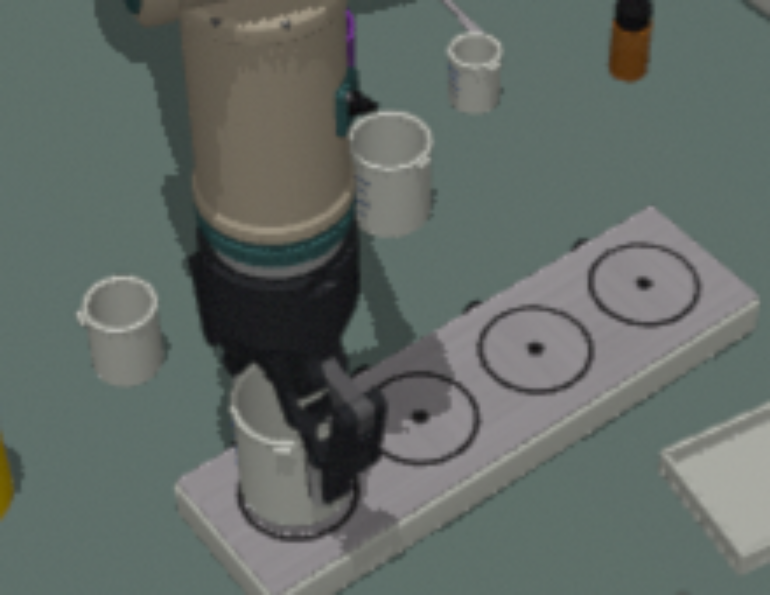

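move_arm(
  rows=[
    [[3, 0, 0], 0, 50],
    [[5, 0, 0], 0, 50],
    [[7, 0, 0], 0, 50],
    [[7, 0, 0], 0, 50],
    [[7, 0, 0], 0, 50],
  ],
)

```text
clock: 6.27
position: [0.6555, -0.138, 0.0556]
ee_rot: [0.709, 0.001, 0.705, -0.002]
contact_force: [0.6, 0.4, -0.7]
width: 0.0592
```

move_arm(
  rows=[
    [[2, 0, 0], 0, 50],
    [[3, 0, 0], 0, 50],
    [[3.5, 0, 0], 0, 50],
    [[3.5, 0, 0], 0, 50],
  ],
)

```text
clock: 6.6
position: [0.6555, -0.1379, 0.0521]
ee_rot: [0.709, 0.001, 0.705, -0.002]
contact_force: [-0.5, 0.7, -1.0]
width: 0.0594
```

move_arm(
  rows=[
    [[1, 0, 0], 0, 50],
    [[1.5, 0, 0], 0, 50],
    [[1.5, 0, 0], 0, 50],
  ],
)

```text
clock: 6.85
position: [0.6555, -0.138, 0.052]
ee_rot: [0.709, 0.0, 0.705, -0.002]
contact_force: [-1.9, 0.5, 7.5]
width: 0.0594
```

Run:
```python
from h import *
plan((.6545,-.1377,.0525),'x')
im=snap('scene','s5.png');cv2.imwrite('pics/s5c.png',cv2.resize(im[260:340,260:360],None,fx=6,fy=6)[:,:,::-1].copy())
```

```text
t 6.85 pos [ 0.6555 -0.138   0.052 ] w 0.0594 F [-1.9  0.5  7.5] q [-0.31  0.54  1.54 -0.    1.05 -0.31]
R cols x [ 0.006 -0.003 -1.   ] y [ 0.004  1.    -0.003] z [ 1.    -0.004  0.006]
shift [-0.5  0.3 -1. ] turn [-0.004, 3.138]
```

View pics/s5c.png

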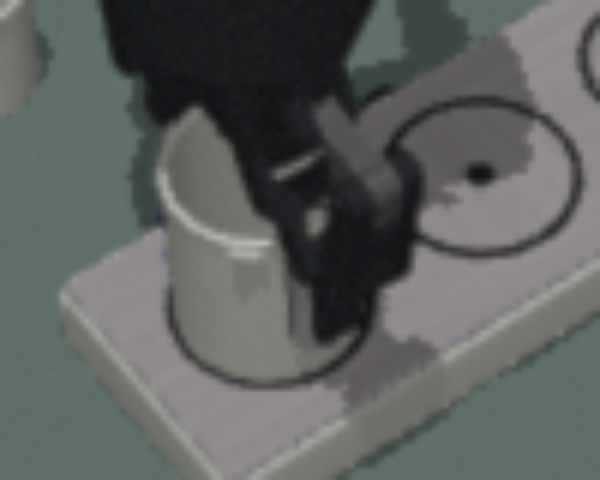

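The beaker has touched down (Fz 7.5 N) and sits centred in the ring. I'll release it.

move_arm(
  rows=[
    [[0, 0, 0], 0, 62],
    [[0, 0, 0], 0, 66],
    [[0, 0, 0], 0, 72],
    [[0, 0, 0], 0, 80],
    [[0, 0, 0], 0, 85],
    [[0, 0, 0], 0, 85],
  ],
)

```text
clock: 7.4
position: [0.6555, -0.138, 0.0517]
ee_rot: [0.709, 0.001, 0.705, -0.002]
contact_force: [0.5, 0.8, 0.4]
width: 0.0849
```

move_arm(
  rows=[
    [[-10, 0, 0], 0, 85],
    [[-25, 0, 0], 0, 85],
    [[-45, 0, 0], 0, 85],
    [[-70, 0, 0], 0, 85],
    [[-95, 0, 0], 0, 85],
    [[-115, 0, 0], 0, 85],
  ],
)

```text
clock: 7.9
position: [0.6553, -0.1379, 0.1696]
ee_rot: [0.71, 0.0, 0.704, -0.003]
contact_force: [0.7, 0.4, 0.1]
width: 0.0847
```

Run:
```python
from h import *
plan((.488,.0475,.15),'y')
plan((.488,.0475,.15),'x')
```

```text
t 7.9 pos [ 0.6553 -0.1379  0.1696] w 0.0847 F [0.7 0.4 0.1] q [-0.31  0.45  1.39 -0.    1.29 -0.31]
R cols x [ 0.008 -0.003 -1.   ] y [ 0.004  1.    -0.003] z [ 1.    -0.004  0.008]
shift [  17.6  184.7 -168.3] turn [-1.575, 1.567]
t 7.9 pos [ 0.6553 -0.1379  0.1696] w 0.0847 F [0.7 0.4 0.1] q [-0.31  0.45  1.39 -0.    1.29 -0.31]
R cols x [ 0.008 -0.003 -1.   ] y [ 0.004  1.    -0.003] z [ 1.    -0.004  0.008]
shift [  17.6  184.7 -168.3] turn [-0.004, 3.137]
```

move_arm(
  rows=[
    [[0, 20, -18], 0.11, 85],
    [[0, 45, -40], 0.22, 85],
    [[0, 70, -63], 0.33, 85],
    [[0, 95, -86], 0.44, 85],
    [[0, 120, -108], 0.55, 85],
    [[0, 145, -132], 0.66, 85],
    [[0, 167, -152], 0.77, 85],
    [[0, 185, -168], 0.88, 85],
  ],
)

```text
clock: 8.57
position: [0.486, 0.0493, 0.1683]
ee_rot: [0.641, 0.304, 0.635, -0.304]
contact_force: [0.1, 0.8, 0.1]
width: 0.0851
```

Run:
```python
from h import *
plan((.488,.0475,.15),'y')
print(loc('b150_mid',(.6545,-.1377),.035))
print(loc('b100_mid'))
im=snap('top','t5.png');cv2.imwrite('pics/t5c.png',cv2.resize(im[140:330,220:460],None,fx=3.3,fy=3.1)[:,:,::-1].copy())
```

```text
t 8.57 pos [0.486  0.0493 0.1683] w 0.0851 F [0.1 0.8 0.1] q [-0.04  0.19  1.79 -0.    1.15  0.85]
R cols x [ 0.008 -0.003 -1.   ] y [0.777 0.63  0.004] z [ 0.63  -0.777  0.007]
shift [18.3  0.3  2.5] turn [-2.46, 0.682]
None
(array([0.49010607, 0.05068095]), np.float64(122.45490196078431), np.int64(397))
```

View pics/t5c.png

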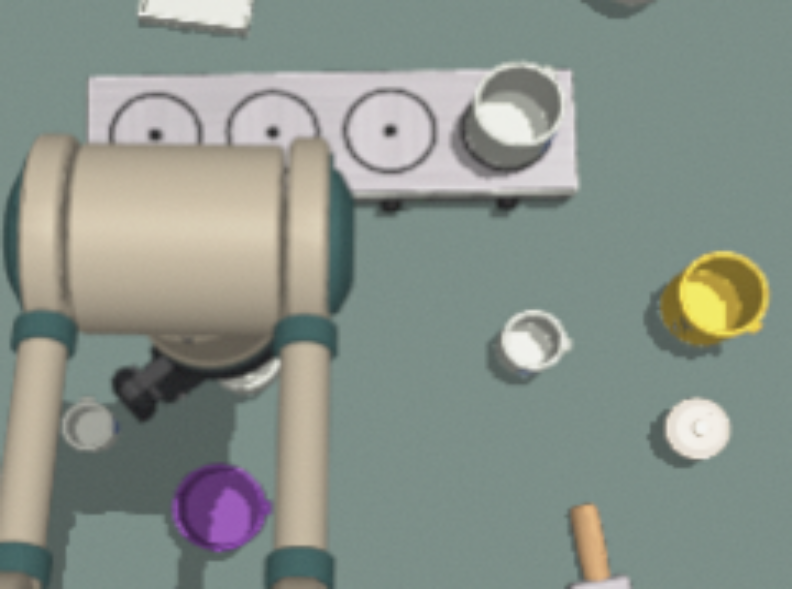

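The 150 ml beaker stands upright on d (rim centre near (377,173) in the full image). Next is the 100 ml.

Run:
```python
from h import *
print(pix2w('top',(376.7,173.5),.103))
```

```text
[ 0.65364221 -0.13784791  0.103     ]
```

move_arm(
  rows=[
    [[0, 0, 2], 0.12, 85],
    [[0, 0, 2], 0.24, 85],
    [[0, 0, 2], 0.36, 85],
    [[5, 0, 2], 0.48, 85],
    [[15, 0, 2], 0.6, 85],
    [[25, 0, 2], 0.682, 85],
    [[40, 0, 2], 0.682, 85],
    [[55, 0, 2], 0.682, 85],
  ],
)

```text
clock: 9.38
position: [0.4909, 0.046, 0.1138]
ee_rot: [0.506, 0.5, 0.498, -0.496]
contact_force: [0.2, 0.5, 0.4]
width: 0.0851
```

Run:
```python
from h import *
plan((.488,.0475,.015),'y')
im=snap('scene','s6.png');cv2.imwrite('pics/s6c.png',cv2.resize(im[140:280,200:400],None,fx=4,fy=4)[:,:,::-1].copy())
for dy in(-.0427,.0427): print(w2pix('scene',(.488,.0475+dy,.125)))
```

```text
t 9.38 pos [0.4909 0.046  0.1138] w 0.0851 F [0.2 0.5 0.4] q [-0.05  0.25  1.87 -0.    1.02  1.52]
R cols x [ 0.012 -0.004 -1.   ] y [1.    0.008 0.012] z [ 0.008 -1.     0.004]
shift [98.7 -4.1 -1.9] turn [-3.133, 0.008]
[312.18659281 196.08041058]
[345.56148382 179.24265869]
```

View pics/s6c.png

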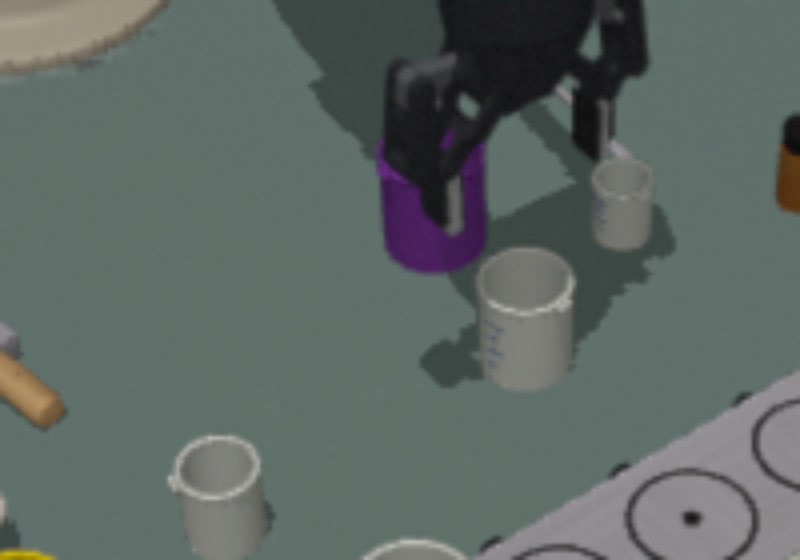

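move_arm(
  rows=[
    [[0, -3, -1.5], 0.008, 85],
    [[15, -3, -1.5], 0.008, 85],
    [[35, -3, -1.5], 0.008, 85],
    [[55, -3, -1.5], 0.008, 85],
    [[75, -3, -1.5], 0.008, 85],
    [[90, -3, -1.5], 0.008, 85],
    [[98, -3, -1.5], 0.008, 85],
    [[98, -3, -1.5], 0.008, 85],
  ],
)

```text
clock: 10.1
position: [0.486, 0.0469, 0.012]
ee_rot: [0.502, 0.5, 0.498, -0.5]
contact_force: [-0.7, 0.1, 0.5]
width: 0.085
```

move_arm(
  rows=[
    [[0, 0, 0], 0, 70],
    [[0, 0, 0], 0, 62],
    [[0, 0, 0], 0, 55],
    [[0, 0, 0], 0, 52],
    [[0, 0, 0], 0, 49],
    [[0, 0, 0], 0, 46],
    [[0, 0, 0], 0, 42],
    [[0, 0, 0], 0, 42],
  ],
)

```text
clock: 10.77
position: [0.4868, 0.0469, 0.0131]
ee_rot: [0.503, 0.501, 0.497, -0.499]
contact_force: [-0.8, -0.1, 7.1]
width: 0.0501
```

move_arm(
  rows=[
    [[0, 0, 0], 0, 42],
    [[-5, 0, 0], 0, 42],
    [[-15, 0, 0], 0, 42],
    [[-35, 0, 0], 0, 42],
    [[-60, 0, 0], 0, 42],
    [[-90, 0, 0], 0, 42],
    [[-120, 0, 0], 0, 42],
    [[-143, 0, 0], 0, 42],
  ],
)

```text
clock: 11.43
position: [0.4863, 0.0475, 0.1587]
ee_rot: [0.503, 0.501, 0.497, -0.499]
contact_force: [0.3, -0.3, -0.9]
width: 0.05
```

Run:
```python
from h import *
plan((.6545,-.056,.16),'x')
im=snap('scene','s7.png');cv2.imwrite('pics/s7c.png',cv2.resize(im[100:280,200:400],None,fx=3,fy=3)[:,:,::-1].copy())
```

```text
t 11.43 pos [0.4863 0.0475 0.1587] w 0.05 F [ 0.3 -0.3 -0.9] q [-0.04  0.2   1.81 -0.    1.13  1.53]
R cols x [ 0.009 -0.004 -1.   ] y [1.    0.    0.009] z [ 0.    -1.     0.004]
shift [  0.5 168.2 103.5] turn [-1.57, 1.571]
```

View pics/s7c.png

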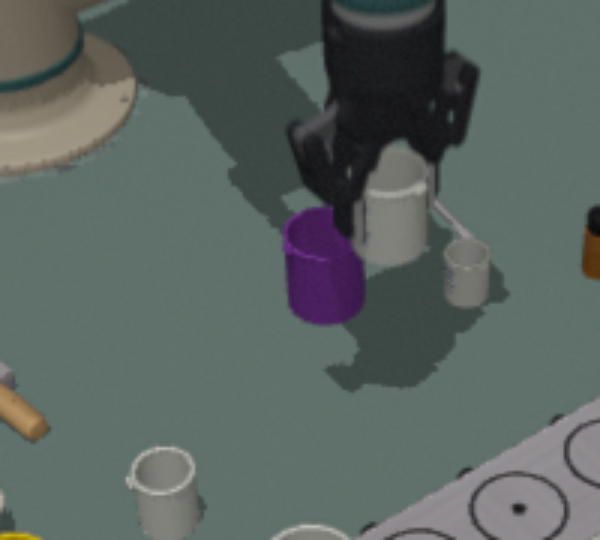

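move_arm(
  rows=[
    [[0, 10, 6], -0.11, 42],
    [[0, 32, 20], -0.22, 42],
    [[0, 56, 35], -0.33, 42],
    [[0, 80, 50], -0.44, 42],
    [[0, 104, 64], -0.55, 42],
    [[0, 128, 79], -0.66, 42],
    [[0, 150, 92], -0.77, 42],
    [[0, 168, 103], -0.88, 42],
  ],
)

```text
clock: 12.15
position: [0.6585, -0.0567, 0.1655]
ee_rot: [0.672, 0.238, 0.66, -0.237]
contact_force: [0.2, 0.4, -0.2]
width: 0.0497
```

Run:
```python
from h import *
plan((.6545,-.056,.0481),'x')
```

```text
t 12.15 pos [ 0.6585 -0.0567  0.1655] w 0.0497 F [ 0.2  0.4 -0.2] q [-0.19  0.43  1.43 -0.    1.26  0.5 ]
R cols x [ 0.017 -0.005 -1.   ] y [0.633 0.774 0.007] z [ 0.774 -0.633  0.016]
shift [117.3  -2.8  -5.4] turn [-0.685, 2.456]
```

move_arm(
  rows=[
    [[0, -3, -4], -0.12, 42],
    [[0, -3, -4], -0.24, 42],
    [[0, -3, -4], -0.36, 42],
    [[10, -3, -4], -0.48, 42],
    [[25, -3, -4], -0.6, 42],
    [[45, -3, -4], -0.685, 42],
    [[65, -3, -5], -0.685, 42],
    [[80, -3, -5], -0.685, 42],
  ],
)

```text
clock: 12.82
position: [0.6528, -0.0559, 0.0836]
ee_rot: [0.712, -0.002, 0.702, -0.002]
contact_force: [0.5, -1.1, -0.3]
width: 0.0501
```

move_arm(
  rows=[
    [[0, 0, 0], 0, 42],
    [[0, 0, 0], 0, 42],
  ],
)

```text
clock: 12.98
position: [0.6516, -0.0557, 0.0823]
ee_rot: [0.711, -0.001, 0.703, -0.001]
contact_force: [0.4, -0.5, -0.3]
width: 0.0501
```

Run:
```python
from h import *
plan((.6545,-.056,.0481),'x')
```

```text
t 12.98 pos [ 0.6516 -0.0557  0.0823] w 0.0501 F [ 0.4 -0.5 -0.3] q [-0.19  0.49  1.55 -0.    1.09 -0.19]
R cols x [ 0.011 -0.004 -1.   ] y [-0.     1.    -0.004] z [1.    0.    0.011]
shift [34.3 -0.2  2.5] turn [0.0, -3.142]
```

move_arm(
  rows=[
    [[8, 0, 2.5], 0, 42],
    [[16, 0, 2.5], 0, 42],
    [[22, 0, 2.5], 0, 42],
    [[26, 0, 2.5], 0, 42],
    [[29, 0, 2.5], 0, 42],
    [[31, 0, 2.5], 0, 42],
    [[31, 0, 2.5], 0, 42],
  ],
)

```text
clock: 13.57
position: [0.6542, -0.0558, 0.0509]
ee_rot: [0.711, -0.001, 0.704, -0.001]
contact_force: [0.2, -0.2, -0.6]
width: 0.0499
```

move_arm(
  rows=[
    [[1, 0, 0], 0, 42],
    [[2, 0, 0], 0, 42],
    [[2, 0, 0], 0, 42],
  ],
)

```text
clock: 13.82
position: [0.6543, -0.0558, 0.049]
ee_rot: [0.711, -0.001, 0.703, -0.001]
contact_force: [-0.1, 0.5, -0.7]
width: 0.0502
```

move_arm(
  rows=[
    [[1, 0, 0], 0, 42],
    [[1.5, 0, 0], 0, 42],
    [[1.5, 0, 0], 0, 42],
  ],
)

```text
clock: 14.07
position: [0.6545, -0.0559, 0.0484]
ee_rot: [0.711, -0.001, 0.703, -0.001]
contact_force: [-0.7, -0.1, 4.3]
width: 0.0505
```

move_arm(
  rows=[
    [[0, 0, 0], 0, 53],
    [[0, 0, 0], 0, 58],
    [[0, 0, 0], 0, 65],
    [[0, 0, 0], 0, 75],
    [[0, 0, 0], 0, 85],
    [[0, 0, 0], 0, 85],
  ],
)

```text
clock: 14.57
position: [0.6544, -0.0559, 0.0482]
ee_rot: [0.711, -0.001, 0.703, -0.001]
contact_force: [0.3, 0.0, 0.6]
width: 0.0849
```

move_arm(
  rows=[
    [[-10, 0, 0], 0, 85],
    [[-25, 0, 0], 0, 85],
    [[-45, 0, 0], 0, 85],
    [[-70, 0, 0], 0, 85],
    [[-95, 0, 0], 0, 85],
    [[-115, 0, 0], 0, 85],
    [[-115, 0, 0], 0, 85],
  ],
)

```text
clock: 15.15
position: [0.6562, -0.0559, 0.1693]
ee_rot: [0.714, -0.002, 0.7, -0.002]
contact_force: [0.2, 0.0, 0.3]
width: 0.0849
```

Run:
```python
from h import *
plan((.4935,-.1494,.15),'x')
```

```text
t 15.15 pos [ 0.6562 -0.0559  0.1693] w 0.0849 F [0.2 0.  0.3] q [-0.19  0.43  1.43 -0.    1.26 -0.19]
R cols x [ 0.021 -0.006 -1.   ] y [-0.     1.    -0.006] z [1.    0.    0.021]
shift [  16.4  -93.3 -163.1] turn [0.0, -3.141]
```

move_arm(
  rows=[
    [[0, -12, -21], 0, 85],
    [[0, -30, -52], 0, 85],
    [[0, -48, -84], 0, 85],
    [[0, -66, -115], 0, 85],
    [[5, -82, -143], 0, 85],
    [[12, -93, -163], 0, 85],
    [[16, -93, -163], 0, 85],
    [[16, -93, -163], 0, 85],
  ],
)

```text
clock: 15.82
position: [0.492, -0.1491, 0.1495]
ee_rot: [0.714, -0.001, 0.7, -0.002]
contact_force: [0.3, 0.4, 0.0]
width: 0.0848
```

Run:
```python
from h import *
plan((.4935,-.1494,.012),'x')
im=snap('top','t8.png');cv2.imwrite('pics/t8c.png',cv2.resize(im[140:330,220:460],None,fx=3.3,fy=3.1)[:,:,::-1].copy())
im=snap('scene','s8.png');cv2.imwrite('pics/s8c.png',cv2.resize(im[180:340,220:440],None,fx=3.5,fy=3.5)[:,:,::-1].copy())
```

```text
t 15.82 pos [ 0.492  -0.1491  0.1495] w 0.0848 F [0.3 0.4 0. ] q [-0.43  0.24  1.78  0.    1.11 -0.43]
R cols x [ 0.019 -0.005 -1.   ] y [ 0.002  1.    -0.005] z [ 1.    -0.002  0.019]
shift [137.5   0.3  -1.1] turn [-0.002, 3.14]
```

View pics/t8c.png

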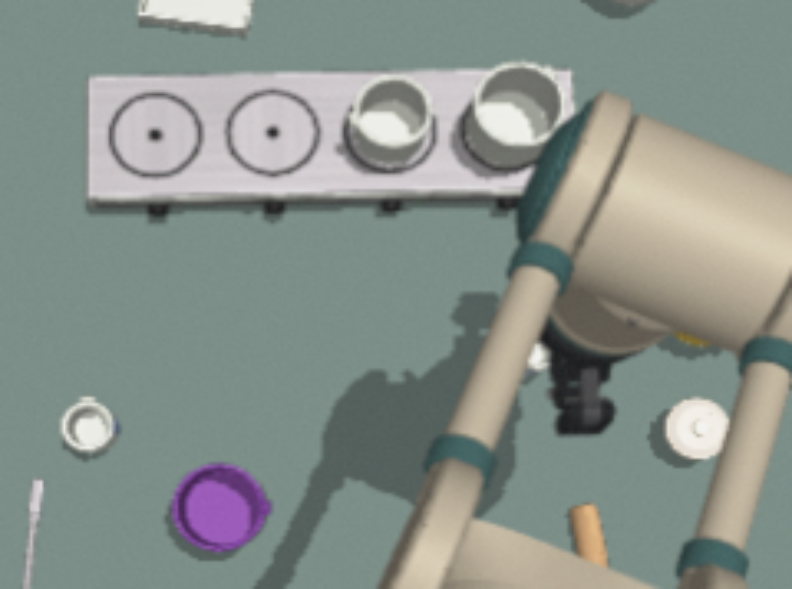

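View pics/s8c.png

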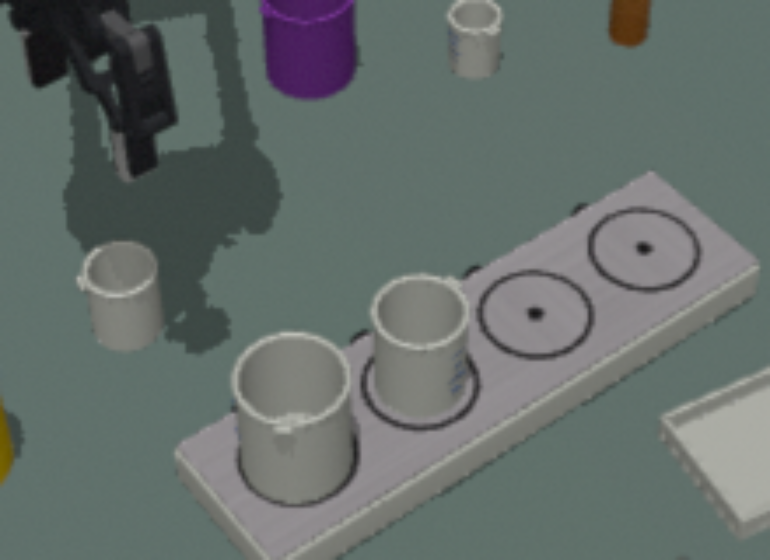

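Both placed beakers are well centred. Going down for the 50 ml.

move_arm(
  rows=[
    [[15, 0, 0], 0, 85],
    [[40, 0, 0], 0, 85],
    [[65, 0, -0.5], 0, 85],
    [[90, 0, -1], 0, 85],
    [[110, 0, -1], 0, 85],
    [[125, 0, -1], 0, 85],
    [[135, 0, -1], 0, 85],
    [[135, 0, -1], 0, 85],
  ],
)

```text
clock: 16.58
position: [0.4962, -0.1489, 0.0136]
ee_rot: [0.714, -0.002, 0.7, -0.001]
contact_force: [0.2, 0.6, -0.4]
width: 0.0852
```

move_arm(
  rows=[
    [[0, 0, 0], 0, 70],
    [[0, 0, 0], 0, 60],
    [[0, 0, 0], 0, 50],
    [[0, 0, 0], 0, 45],
    [[0, 0, 0], 0, 41],
    [[0, 0, 0], 0, 38],
    [[0, 0, 0], 0, 34],
    [[0, 0, 0], 0, 34],
  ],
)

```text
clock: 17.25
position: [0.4968, -0.1491, 0.0148]
ee_rot: [0.714, -0.002, 0.7, -0.001]
contact_force: [-0.8, -0.1, 6.5]
width: 0.0409
```

move_arm(
  rows=[
    [[0, 0, 0], 0, 34],
    [[-5, 0, 0], 0, 34],
    [[-15, 0, 0], 0, 34],
    [[-35, 0, 0], 0, 34],
    [[-60, 0, 0], 0, 34],
    [[-90, 0, 0], 0, 34],
    [[-120, 0, 0], 0, 34],
    [[-145, 0, 0], 0, 34],
  ],
)

```text
clock: 17.92
position: [0.4941, -0.1486, 0.1627]
ee_rot: [0.715, -0.002, 0.699, -0.002]
contact_force: [-0.7, 0.7, -0.3]
width: 0.0413
```

Run:
```python
from h import *
print(pix2w('top',(338.5,177.1),.095))
plan((.6545,.026,.18),'x')
im=snap('scene','s9.png');cv2.imwrite('pics/s9c.png',cv2.resize(im[100:280,150:350],None,fx=3,fy=3)[:,:,::-1].copy())
```

```text
[ 0.64913099 -0.05493463  0.095     ]
t 17.92 pos [ 0.4941 -0.1486  0.1627] w 0.0413 F [-0.7  0.7 -0.3] q [-0.43  0.23  1.76  0.    1.14 -0.43]
R cols x [ 0.023 -0.006 -1.   ] y [-0.001  1.    -0.006] z [1.    0.001 0.023]
shift [-14.7 174.3 161. ] turn [0.001, -3.141]
```

View pics/s9c.png

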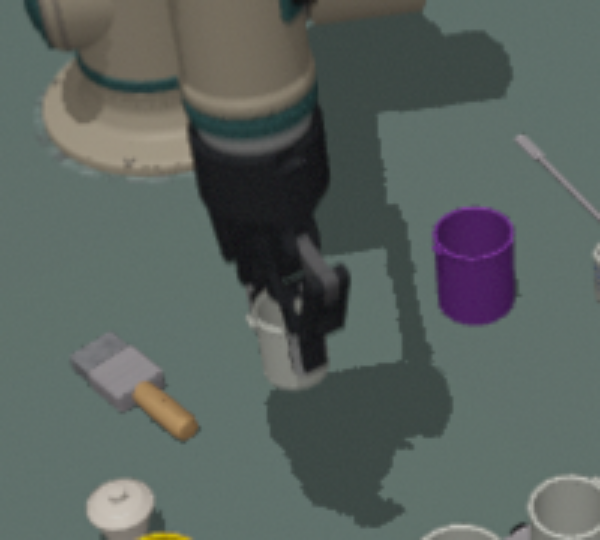

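move_arm(
  rows=[
    [[-5, 15, 14], 0, 34],
    [[-10, 40, 37], 0, 34],
    [[-12, 68, 63], 0, 34],
    [[-12, 96, 89], 0, 34],
    [[-12, 124, 115], 0, 34],
    [[-12, 150, 139], 0, 34],
    [[-10, 174, 160], 0, 34],
    [[-10, 174, 160], 0, 34],
  ],
)

```text
clock: 18.63
position: [0.6601, 0.0294, 0.1805]
ee_rot: [0.719, -0.004, 0.695, -0.001]
contact_force: [-0.4, -0.3, -0.1]
width: 0.0418
```

Run:
```python
from h import *
plan((.6545,.026,.0498),'x')
```

```text
t 18.63 pos [0.6601 0.0294 0.1805] w 0.0418 F [-0.4 -0.3 -0.1] q [-0.06  0.41  1.42 -0.    1.27 -0.06]
R cols x [ 0.035 -0.006 -0.999] y [-0.005  1.    -0.007] z [0.999 0.005 0.035]
shift [130.5  -2.5 -10.2] turn [0.005, -3.137]
```

move_arm(
  rows=[
    [[20, -2.5, -3], 0, 34],
    [[45, -2.5, -5], 0, 34],
    [[70, -2.5, -7], 0, 34],
    [[90, -2.5, -9], 0, 34],
    [[108, -2.5, -10], 0, 34],
    [[120, -2.5, -10], 0, 34],
    [[126, -2.5, -10], 0, 34],
    [[126, -2.5, -10], 0, 34],
  ],
)

```text
clock: 19.3
position: [0.6538, 0.0258, 0.0532]
ee_rot: [0.719, -0.004, 0.695, -0.001]
contact_force: [0.2, -0.6, -0.4]
width: 0.0413
```

Run:
```python
from h import *
plan((.6545,.026,.0498),'x')
im=snap('scene','s10.png');cv2.imwrite('pics/s10c.png',cv2.resize(im[180:340,260:460],None,fx=4,fy=3.7)[:,:,::-1].copy())
```

```text
t 19.3 pos [0.6538 0.0258 0.0532] w 0.0413 F [ 0.2 -0.6 -0.4] q [-0.06  0.51  1.6  -0.    1.   -0.07]
R cols x [ 0.033 -0.006 -0.999] y [-0.005  1.    -0.006] z [0.999 0.005 0.033]
shift [3.5 0.2 0.6] turn [0.005, -3.137]
```

View pics/s10c.png

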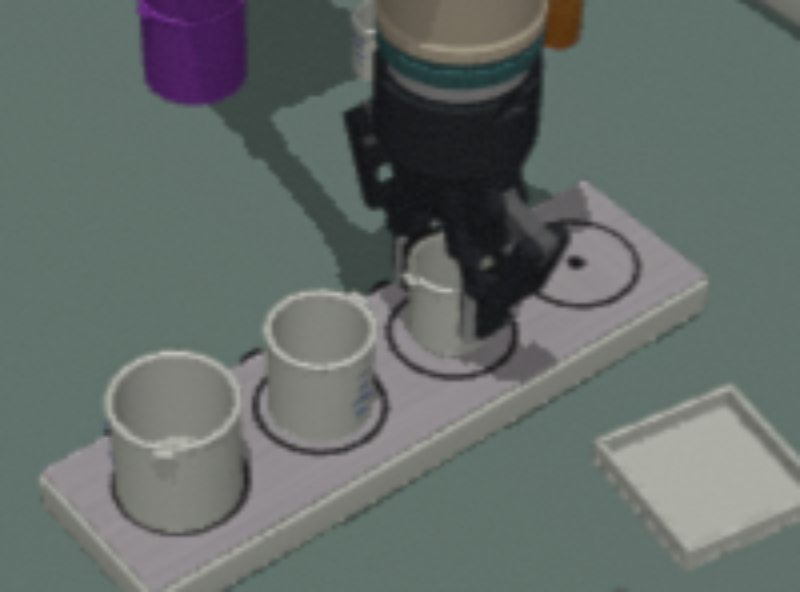

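move_arm(
  rows=[
    [[1.5, 0, 0.5], 0, 34],
    [[2.5, 0, 0.5], 0, 34],
    [[3, 0, 0.5], 0, 34],
    [[3, 0, 0.5], 0, 34],
  ],
)

```text
clock: 19.68
position: [0.6556, 0.0258, 0.0521]
ee_rot: [0.72, -0.004, 0.694, -0.001]
contact_force: [0.1, 0.5, 0.2]
width: 0.0414
```

move_arm(
  rows=[
    [[1, 0, 0], 0, 34],
    [[1, 0, 0], 0, 34],
  ],
)

```text
clock: 19.85
position: [0.6558, 0.0258, 0.0514]
ee_rot: [0.72, -0.004, 0.694, -0.001]
contact_force: [-0.3, -0.2, -0.4]
width: 0.0413
```

move_arm(
  rows=[
    [[1, 0, -0.5], 0, 34],
    [[1.5, 0, -0.5], 0, 34],
    [[1.5, 0, -0.5], 0, 34],
  ],
)

```text
clock: 20.1
position: [0.6554, 0.0258, 0.0501]
ee_rot: [0.72, -0.004, 0.694, -0.001]
contact_force: [-0.6, -0.2, 1.9]
width: 0.0414
```

move_arm(
  rows=[
    [[0.5, 0, 0], 0, 34],
    [[1, 0, 0], 0, 34],
  ],
)

```text
clock: 20.27
position: [0.6554, 0.0258, 0.05]
ee_rot: [0.72, -0.004, 0.694, -0.001]
contact_force: [-1.9, 0.7, 9.4]
width: 0.0415
```

move_arm(
  rows=[
    [[0, 0, 0], 0, 44],
    [[0, 0, 0], 0, 48],
    [[0, 0, 0], 0, 56],
    [[0, 0, 0], 0, 68],
    [[0, 0, 0], 0, 80],
    [[0, 0, 0], 0, 85],
  ],
)

```text
clock: 20.77
position: [0.6553, 0.0258, 0.0498]
ee_rot: [0.72, -0.004, 0.694, -0.001]
contact_force: [-0.6, 0.7, -1.3]
width: 0.0846
```

move_arm(
  rows=[
    [[-10, 0, -0.5], 0, 85],
    [[-25, 0, -1], 0, 85],
    [[-45, 0, -1.5], 0, 85],
    [[-70, 0, -2], 0, 85],
    [[-95, 0, -2], 0, 85],
    [[-115, 0, -2], 0, 85],
    [[-115, 0, -2], 0, 85],
  ],
)

```text
clock: 21.35
position: [0.652, 0.0264, 0.1707]
ee_rot: [0.724, -0.004, 0.69, -0.001]
contact_force: [0.9, 0.2, 1.3]
width: 0.0852
```

Run:
```python
from h import *
plan((.4385,.153,.15),'y')
```

```text
t 21.35 pos [0.652  0.0264 0.1707] w 0.0852 F [0.9 0.2 1.3] q [-0.06  0.4   1.47 -0.    1.23 -0.07]
R cols x [ 0.047 -0.007 -0.999] y [-0.005  1.    -0.007] z [0.999 0.005 0.047]
shift [   9.7  127.7 -213.6] turn [-1.566, 1.576]
```

move_arm(
  rows=[
    [[0, 10, -18], 0.11, 85],
    [[0, 30, -50], 0.22, 85],
    [[0, 50, -82], 0.33, 85],
    [[0, 68, -114], 0.44, 85],
    [[0, 86, -144], 0.55, 85],
    [[0, 104, -174], 0.66, 85],
    [[2, 120, -200], 0.77, 85],
    [[5, 128, -213], 0.88, 85],
  ],
)

```text
clock: 22.02
position: [0.4344, 0.1544, 0.1543]
ee_rot: [0.655, 0.305, 0.625, -0.296]
contact_force: [0.4, 0.1, -1.0]
width: 0.085
```

Run:
```python
from h import *
plan((.4385,.153,.11),'y')
im=snap('top','t11.png');cv2.imwrite('pics/t11c.png',cv2.resize(im[140:330,220:460],None,fx=3.3,fy=3.1)[:,:,::-1].copy())
```

```text
t 22.02 pos [0.4344 0.1544 0.1543] w 0.085 F [ 0.4  0.1 -1. ] q [ 0.2   0.15  1.89 -0.02  1.07  1.09]
R cols x [ 0.044 -0.007 -0.999] y [0.77  0.638 0.029] z [ 0.637 -0.77   0.033]
shift [44.4  0.9  2.2] turn [-2.45, 0.692]
```

View pics/t11c.png

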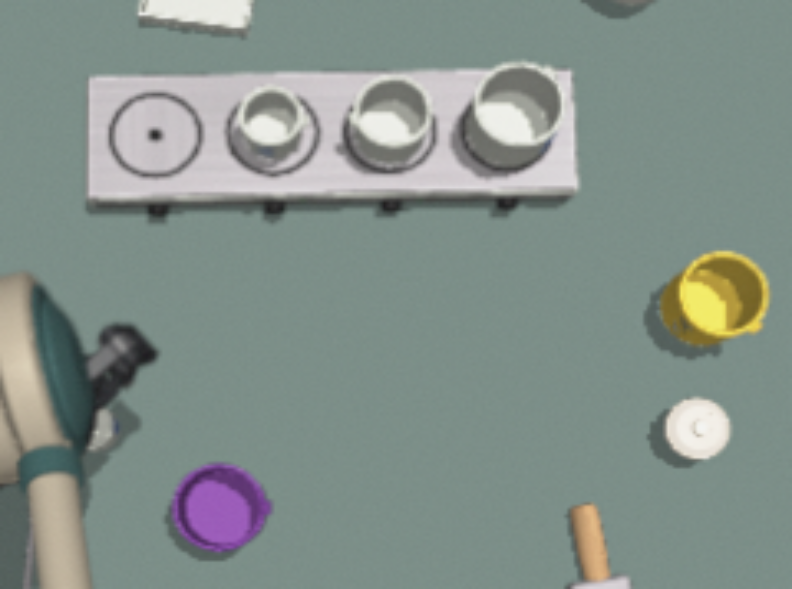

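Three beakers are now on the stirrer in order. The 25 ml is next.

move_arm(
  rows=[
    [[0, 1, 2], 0.12, 75],
    [[0, 1, 2], 0.24, 65],
    [[0, 1, 2], 0.36, 65],
    [[10, 1, 2], 0.48, 65],
    [[22, 1, 2], 0.6, 65],
    [[33, 1, 2], 0.692, 65],
    [[44, 1, 2], 0.692, 65],
    [[44, 1, 2], 0.692, 65],
  ],
)

```text
clock: 22.73
position: [0.435, 0.1532, 0.1077]
ee_rot: [0.51, 0.508, 0.488, -0.493]
contact_force: [-0.4, -0.7, 0.3]
width: 0.065
```

Run:
```python
from h import *
plan((.4385,.153,.012),'y')
im=snap('scene','s12.png');cv2.imwrite('pics/s12c.png',cv2.resize(im[120:240,280:440],None,fx=5,fy=5)[:,:,::-1].copy())
```

```text
t 22.73 pos [0.435  0.1532 0.1077] w 0.065 F [-0.4 -0.7  0.3] q [ 0.2   0.2   1.95 -0.02  0.95  1.78]
R cols x [ 0.037 -0.007 -0.999] y [ 0.999 -0.002  0.037] z [-0.003 -1.     0.007]
shift [95.8 -0.  -0.5] turn [3.139, -0.002]
```

View pics/s12c.png

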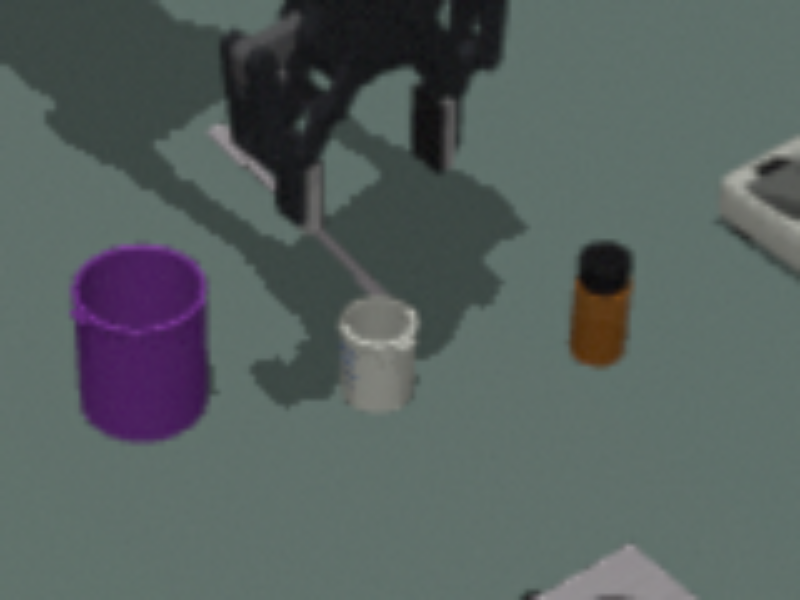

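move_arm(
  rows=[
    [[12, 0, 0], 0, 65],
    [[30, 0, 0], 0, 65],
    [[48, 0, 0], 0, 65],
    [[65, 0, 0], 0, 65],
    [[80, 0, 0], 0, 65],
    [[90, 0, 0], 0, 65],
    [[94, 0, 0], 0, 65],
    [[94, 0, 0], 0, 65],
  ],
)

```text
clock: 23.45
position: [0.4393, 0.1525, 0.0144]
ee_rot: [0.51, 0.508, 0.488, -0.493]
contact_force: [-0.4, -0.4, -0.1]
width: 0.0648
```

move_arm(
  rows=[
    [[0, 0, 0], 0, 52],
    [[0, 0, 0], 0, 44],
    [[0, 0, 0], 0, 38],
    [[0, 0, 0], 0, 35],
    [[0, 0, 0], 0, 32],
    [[0, 0, 0], 0, 28],
    [[0, 0, 0], 0, 26],
    [[0, 0, 0], 0, 26],
  ],
)

```text
clock: 24.12
position: [0.4397, 0.1527, 0.0152]
ee_rot: [0.511, 0.508, 0.488, -0.492]
contact_force: [-1.1, -0.7, 5.7]
width: 0.0318
```

move_arm(
  rows=[
    [[0, 0, 0], 0, 26],
    [[-5, 0, 0], 0, 26],
    [[-15, 0, 0], 0, 26],
    [[-35, 0, 0], 0, 26],
    [[-60, 0, 0], 0, 26],
    [[-85, 0, 0], 0, 26],
    [[-105, 0, 0], 0, 26],
    [[-120, 0, 0], 0, 26],
  ],
)

```text
clock: 24.78
position: [0.4356, 0.1536, 0.1372]
ee_rot: [0.511, 0.509, 0.488, -0.492]
contact_force: [0.2, 0.1, -1.8]
width: 0.032
```

Run:
```python
from h import *
plan((.6545,.108,.14),'y')
im=snap('scene','s13.png');cv2.imwrite('pics/s13c.png',cv2.resize(im[100:260,280:480],None,fx=4,fy=3.7)[:,:,::-1].copy())
```

```text
t 24.78 pos [0.4356 0.1536 0.1372] w 0.032 F [ 0.2  0.1 -1.8] q [ 0.2   0.17  1.91 -0.02  1.03  1.78]
R cols x [ 0.041 -0.006 -0.999] y [ 0.999 -0.002  0.041] z [-0.002 -1.     0.006]
shift [  6.5 218.9  45.2] turn [3.14, -0.002]
```

View pics/s13c.png

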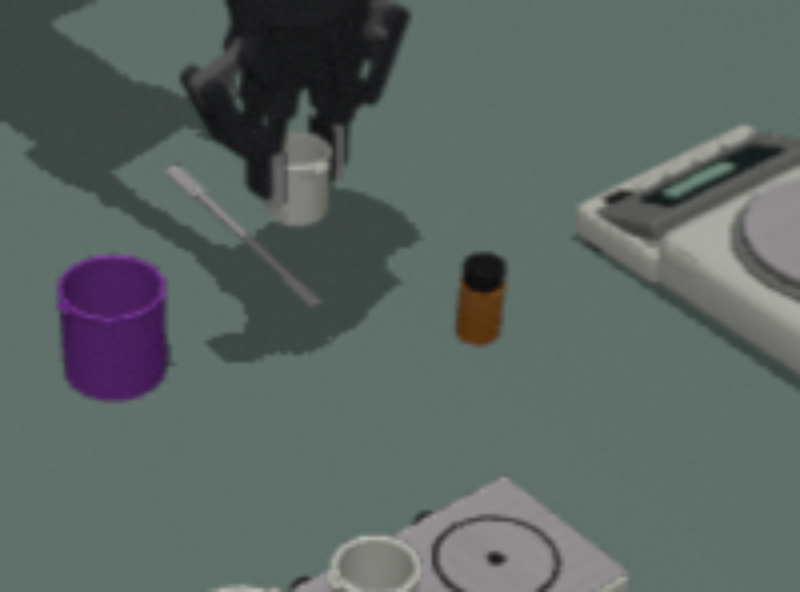

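move_arm(
  rows=[
    [[0, 15, 3], 0, 26],
    [[0, 45, 9], 0, 26],
    [[0, 80, 17], 0, 26],
    [[0, 115, 24], 0, 26],
    [[0, 150, 31], 0, 26],
    [[0, 185, 38], 0, 26],
    [[0, 210, 44], 0, 26],
    [[0, 219, 45], 0, 26],
  ],
)

```text
clock: 25.5
position: [0.6598, 0.1071, 0.1487]
ee_rot: [0.513, 0.511, 0.486, -0.49]
contact_force: [0.5, 0.1, -0.3]
width: 0.0319
```

Run:
```python
from h import *
plan((.6545,.108,.0502),'y')
```

```text
t 25.5 pos [0.6598 0.1071 0.1487] w 0.0319 F [ 0.5  0.1 -0.3] q [ 0.06  0.44  1.46 -0.01  1.19  1.64]
R cols x [ 0.048 -0.006 -0.999] y [ 0.999 -0.003  0.048] z [-0.003 -1.     0.006]
shift [ 98.1 -10.   -1.5] turn [3.138, -0.003]
```

move_arm(
  rows=[
    [[12, -2, -1.5], 0, 26],
    [[32, -4, -1.5], 0, 26],
    [[52, -6, -1.5], 0, 26],
    [[70, -8, -1.5], 0, 26],
    [[84, -10, -1.5], 0, 26],
    [[91, -10, -1.5], 0, 26],
    [[94, -10, -1.5], 0, 26],
    [[94, -10, -1.5], 0, 26],
  ],
)

```text
clock: 26.17
position: [0.6537, 0.1082, 0.0537]
ee_rot: [0.512, 0.511, 0.486, -0.491]
contact_force: [0.4, 0.4, 0.2]
width: 0.0318
```

Run:
```python
from h import *
plan((.6545,.108,.0502),'y')
im=snap('scene','s14.png');cv2.imwrite('pics/s14c.png',cv2.resize(im[180:340,260:460],None,fx=4,fy=3.7)[:,:,::-1].copy())
```

```text
t 26.17 pos [0.6537 0.1082 0.0537] w 0.0318 F [0.4 0.4 0.2] q [ 0.06  0.52  1.59 -0.01  0.99  1.64]
R cols x [ 0.046 -0.006 -0.999] y [ 0.999 -0.003  0.046] z [-0.003 -1.     0.006]
shift [3.5 0.6 0.2] turn [3.139, -0.003]
```

View pics/s14c.png

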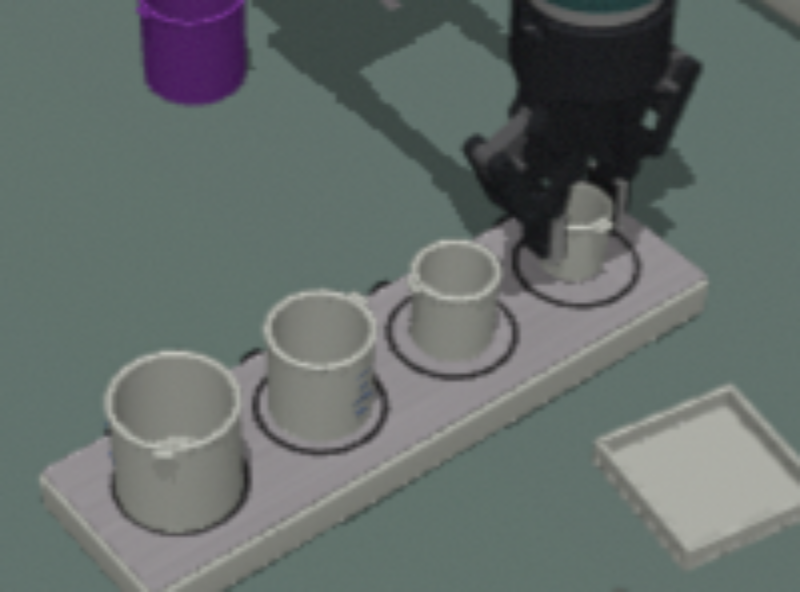

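move_arm(
  rows=[
    [[1.5, 0.5, 0], 0, 26],
    [[2.5, 0.5, 0], 0, 26],
    [[3, 0.5, 0], 0, 26],
    [[3, 0.5, 0], 0, 26],
  ],
)

```text
clock: 26.55
position: [0.6553, 0.1082, 0.052]
ee_rot: [0.513, 0.511, 0.485, -0.49]
contact_force: [-0.3, 0.6, -0.1]
width: 0.032
```

move_arm(
  rows=[
    [[0.5, 0, 0], 0, 26],
    [[1, 0, 0], 0, 26],
    [[1, 0, 0], 0, 26],
  ],
)

```text
clock: 26.8
position: [0.6554, 0.1082, 0.0511]
ee_rot: [0.513, 0.511, 0.485, -0.49]
contact_force: [-0.4, -0.6, 0.0]
width: 0.0319
```

move_arm(
  rows=[
    [[0.5, 0, 0], 0, 26],
    [[1, 0, 0], 0, 26],
    [[1, 0, 0], 0, 26],
  ],
)

```text
clock: 27.05
position: [0.6555, 0.1082, 0.0503]
ee_rot: [0.513, 0.511, 0.485, -0.49]
contact_force: [-0.4, -0.4, 2.1]
width: 0.0325
```

move_arm(
  rows=[
    [[0.5, 0, 0], 0, 26],
    [[0.5, 0, 0], 0, 34],
    [[0.5, 0, 0], 0, 37],
    [[0.5, 0, 0], 0, 42],
    [[0.5, 0, 0], 0, 48],
    [[0.5, 0, 0], 0, 52],
    [[0.5, 0, 0], 0, 52],
  ],
)

```text
clock: 27.63
position: [0.6555, 0.1082, 0.0497]
ee_rot: [0.513, 0.511, 0.485, -0.49]
contact_force: [-0.5, 0.4, 0.5]
width: 0.0523
```

move_arm(
  rows=[
    [[-8, 0, 0], 0, 52],
    [[-20, -1, 0], 0, 52],
    [[-40, -2, 0], 0, 52],
    [[-65, -3, 0], 0, 52],
    [[-90, -4, 0], 0, 52],
    [[-115, -10, 0], 0, 52],
    [[-130, -40, 0], 0, 52],
    [[-130, -75, 0], 0, 52],
  ],
)

```text
clock: 28.3
position: [0.5781, 0.1094, 0.1814]
ee_rot: [0.515, 0.515, 0.482, -0.487]
contact_force: [-0.7, 1.0, 1.0]
width: 0.052
```

move_arm(
  rows=[
    [[0, -40, 0], 0, 52],
    [[0, -80, 0], 0, 52],
    [[0, -120, 0], 0, 52],
    [[0, -150, 0], 0, 52],
    [[0, -180, 0], 0, 52],
    [[0, -190, 0], 0, 52],
    [[0, -190, 0], 0, 52],
  ],
)

```text
clock: 28.88
position: [0.3859, 0.1101, 0.1708]
ee_rot: [0.516, 0.515, 0.482, -0.486]
contact_force: [-0.1, -0.1, 0.9]
width: 0.0523
```

Run:
```python
from h import *
plan((.4,.1,.2),'y')
im=snap('scene','s15.png');cv2.imwrite('pics/s15c.png',cv2.resize(im[180:340,260:460],None,fx=4,fy=3.7)[:,:,::-1].copy())
im=snap('top','t15.png');cv2.imwrite('pics/t15c.png',cv2.resize(im[140:330,220:460],None,fx=3.3,fy=3.1)[:,:,::-1].copy())
for n,y in(('b25_mid',.108),('b50_mid',.026),('b100_mid',-.056),('b150_mid',-.1377)):
    for cam in('top','scene'): snap(cam,'x.png'); print(n,cam,loc(n,(.6545,y),.035,cam))
for n in('crucible_mid',): print(np.round(pix2w('top',finder.trace(n,'top')[0]['centre'],.024),4))
```

```text
t 28.88 pos [0.3859 0.1101 0.1708] w 0.0523 F [-0.1 -0.1  0.9] q [ 0.12  0.03  1.98 -0.01  1.08  1.7 ]
R cols x [ 0.061 -0.005 -0.998] y [ 0.998 -0.003  0.061] z [-0.003 -1.     0.005]
shift [-28.2  15.9  10.2] turn [3.139, -0.003]
b25_mid top (array([0.65585736, 0.10594564]), np.float64(43.2235294117647), np.int64(244))
b25_mid scene (array([0.65219185, 0.11219663]), np.float64(54.01176470588236), np.int64(407))
b50_mid top (array([0.6542582, 0.0238837]), np.float64(50.113725490196074), np.int64(377))
b50_mid scene (array([0.65172456, 0.03005198]), np.float64(94.61568627450978), np.int64(608))
b100_mid top (array([ 0.65427252, -0.0534097 ]), np.float64(95.85882352941175), np.int64(510))
b100_mid scene (array([ 0.65184278, -0.05074911]), np.float64(79.62745098039215), np.int64(999))
b150_mid top (array([ 0.65496737, -0.13920897]), np.float64(89.1921568627451), np.int64(756))
b150_mid scene (array([ 0.65335538, -0.13586062]), np.float64(125.76862745098039), np.int64(1397))
[ 0.4254 -0.2634  0.024 ]
```

View pics/s15c.png

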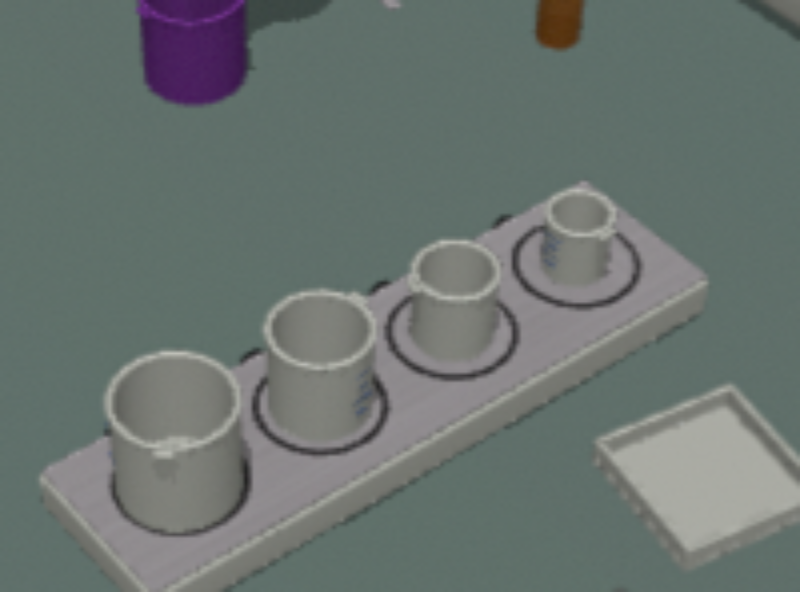

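View pics/t15c.png

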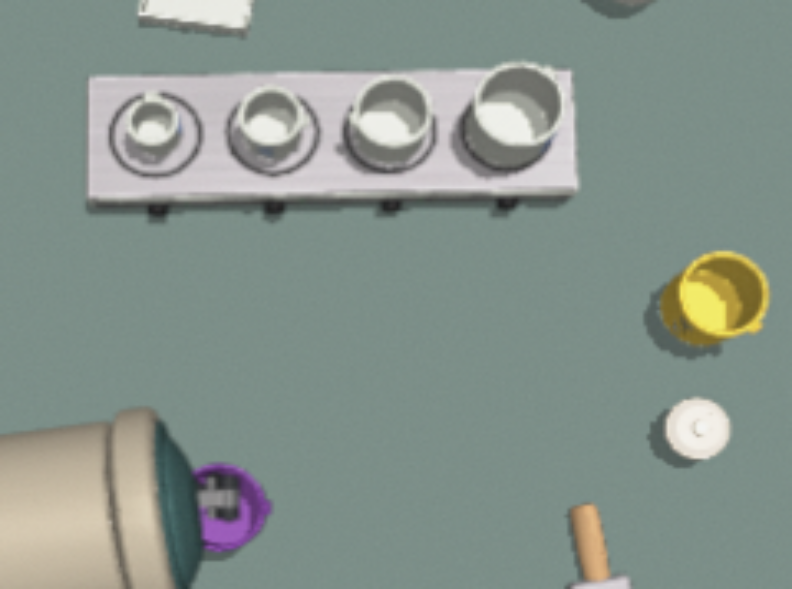

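All four beakers are upright and inside their rings, and the crucible's crop pixel (697,428) hasn't changed. The gripper is clear at 0.17 m, so I'll hand the job in.

Run:
```python
from h import *
print(np.abs(manip.get_state()['qd']).max()); print(manip.sign_off())
```

```text
0.0017742351775398258
the job is handed in; nothing more can be done
None
```

The job is handed in, at about 29 s of the 106 s allowed. The balance is on the robot's left (+y), so the 25, 50, 100 and 150 ml beakers stand on places a, b, c and d. I lowered each one until the arm felt light contact (2–9 N), then let go.

**Last checks:**
- **Position:** both cameras show all four beakers upright inside their rings. Fits to the camera pictures put each centre within about 5.5 mm of its place; the limit is 12 mm. The two cameras disagree with each other by 3–7 mm.
- **One outlier:** an earlier by-eye reading put the 100 ml beaker about 5 mm off in x. The later fits did not confirm it: they show 0–3 mm in x, and 3–5 mm in y.
- **Crucible and balance:** the crucible's centre sits at the same place in the pictures before and after. The network's two readings of it differ by about 5 mm, which I take as network error. I never moved the arm near the balance.
- **Gripper:** it was at rest with the tool tip 0.17 m above the bench, touching nothing.

**Tool tilt:** the tool drifted to about 0.05 rad of tilt by the time the last beaker was released, though the beakers stood upright once let go.

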